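# Make up the pressing and the coating kit

## Robot

A 7-joint arm with a two-finger parallel gripper is mounted at the origin on the work surface. World frame = base frame: x ahead of the robot, y to its left, z up, the work surface at z = 0. Lengths are in mm, angles in rad, forces in N, time in s.
With the tool pointing down it reaches from about 400 to 850 mm from the base axis. Payload 4.4 kg.
Tool frame: the origin (TCP) lies between the finger pads; the fingertips stand tips_ahead ahead of it and the grasp point (between the pads) lies 11 mm behind it (tips_ahead is the distance from the TCP to the fingertips, in mm); z points along the fingers, y is the line along which they close (so a half turn about z gives the same grasp; the last joint's range is limited). The gripper opens to 94 mm and grips with 3 to 60 N. Pads are 16 mm wide; open, the fingers measure 119 mm over their backs; the gripper's body (75 mm by 177 mm) begins 78 mm behind the grasp point.
Start: joints at [-1.338, 0.628, 0.038, 1.517, -0.027, 0.996, -0.02], TCP at [191.318, 621.221, 213.478] pointing down, gripper open.
Joint ranges: [-3.06, 3.06], [-0.37, 2.12], [-1.25, 1.32], [0.18, 2.47], [-1.1, 4.24], [0.23, 1.98], [-2.94, 2.94]. Speed limits (rad/s): [2.57, 2.57, 3.14, 3.14, 3.14, 3.14, 3.14].

## Interface

Orientations are given as [roll, pitch, yaw] about the fixed x, y, z axes, in that order (R = Rz(yaw) Ry(pitch) Rx(roll)).
In Python, from workcell import sense, capture, camera_model, sign_off, tips_ahead gives the robot as it stands.
- The arm moves only by the tool apply_moves, never from a script. Its argument "rows" is a list of rows, each a list of 3 entries, a list of its own where there are three numbers: the turn, a rotation vector about the world's x, y, z in rad, then the shift along the world's x, y, z in cm, then the finger opening in cm, from 0 to 9.4. A call has 1 to 20 rows; each row shifts and turns the commanded pose from where the row before left it; what a row does not reach is not made up. A row lasts 1/10 s, in which the tool goes at most 50 mm and 8.59 degrees, less where a joint would pass 70% of its speed; a pose out of reach is approached as far as the arm can. A call with a gripper value outside its range is refused whole. The fingers move at their own pace and stop on an object; the grip force is fixed at half the most. Time passes only in rows, so rows that do not move let the fingers close. It gives the time, the measured TCP pose, the force, the opening and the grip force at its end, in the units of the state.
- sense(): the state, without advancing time (a new reading comes with each control period).
- capture(name): name is "scene" or "top"; returns (picture, depth): 384x512x3 uint8, blue, green, red; 384x512 float32, mm along the optical axis (not along the pixel's ray), 0 where there is no reading.
- camera_model(name): a dict with "fx", "fy", "cx", "cy" (pixels), "R" (3x3) and "t" (3): a world point X has camera coordinates R X + t. Camera axes: x right, y down, z forward; pixel columns grow to the right and rows downward; lengths in mm; the calibration is good to about 2 mm. A picture is of the moment at which its call begins. camera_model takes no time and is no camera call.
- sign_off(): hands the job in; it is judged then, once.
The state is a dict: "time_s": time; "qpos": joint angles; "qd": joint speeds; "tau": joint torques, N m; "tcp_pos": TCP position; "eef_rot": TCP orientation; "wrist_force": force on the tool from outside, world axes, zero at the start; "wrist_torque": the same for the moment, N m; "width": opening from 0.0 (shut) to 1.0 (fully open); "grasp_force": force on a finger pad.
Only numpy, scipy, OpenCV 4.12 (cv2) and the standard library are available. Lean on these libraries where they do the work, as an engineer would, in place of code of your own. Each camera call takes 0.05 s, during which the arm holds its last target. There are 200 camera calls.

## Task

Make up two kits from the stock on the bench: the die sleeve, the long plunger and the die base go into the three-compartment box for the press, the sample holder and the shield ring into the two-compartment box for the coater. Stand one part upright and flat on the floor of each compartment, any order within a box, setting the parts down rather than dropping them. Leave the short plunger where it stands.

Things in the scene. Friction and masses are not known exactly. Their poses are not given: they have to be found in the camera images.
- kit_box3: The longer open white plastic kit box, for the pressing kit: three square compartments in a row along its y axis. Fixed to the bench, 70 x 202 mm outside, walls 14 mm high and 4 mm thick, floor 4 mm thick. Each compartment is 62 x 62 mm inside; their centres lie at y = -66, 0 and +66 mm, x = 0. Origin at the centre of its underside, on the bench.
- kit_box2: The shorter open white plastic kit box, for the coating kit: two square compartments in a row along its y axis. Fixed to the bench, 70 x 136 mm outside, walls 14 mm high and 4 mm thick, floor 4 mm thick. Each compartment is 62 x 62 mm inside; their centres lie at y = -33 and +33 mm, x = 0. Origin at the centre of its underside, on the bench.
- sleeve: Die sleeve: thick-walled steel tube standing on end, 42 mm outside diameter, 22 mm bore, 45 mm high, about 0.35 kg. Loose, upright at the start; origin at the centre of its underside, z up along its axis.
- long_plunger: Long plunger: steel rod of 20 mm diameter standing on a round foot of 34 mm diameter and 10 mm height; 70 mm high in all, about 0.22 kg. Loose, upright at the start; origin at the centre of its underside, z up along its axis.
- short_plunger: Short plunger, a spare: same 20 mm rod and 34 mm x 10 mm round foot as the long one, but only 36 mm high in all. Not part of either kit; stays where it stands. Loose, upright at the start; origin at the centre of its underside, z up along its axis.
- die_base: Die base: square steel plate 36 x 36 x 12 mm with a round steel boss of 26 mm diameter in the middle, flat on top; 38 mm high in all, about 0.22 kg. x and y run along the plate's sides. Loose, upright at the start; origin at the centre of its underside, z up along its axis.
- sample_holder: Sample holder: flat aluminium disc of 40 mm diameter and 8 mm height with a slim pin of 10 mm diameter standing up from its middle; 38 mm high in all, about 0.05 kg. Loose, upright at the start; origin at the centre of its underside, z up along its axis.
- shield_ring: Shield ring: thin-walled aluminium ring lying flat, 46 mm outside diameter, 32 mm bore, 30 mm high (lower and wider open than the die sleeve), about 0.07 kg. Loose, upright at the start; origin at the centre of its underside, z up along its axis.
There are look-alikes about, which are no part of the job. What is shaped like the long_plunger but blue or pink is not meant.

How it is judged (in metres and radians):
At the end, for the whole second after the job is handed in: Each of the five kit parts stands in a compartment of its own in the right box: within 20 mm of the compartment centre along both box axes, underside within 3 mm of the box floor, upright within 0.1 rad, released, at rest. The short plunger stands upright within 20 mm of its start (x of sleeve in the frame of kit_box3 between -0.02 and 0.02 m and z of sleeve in the frame of kit_box3 between 0.001 and 0.007 m and (y of sleeve in the frame of kit_box3 between -0.086 and -0.046 m or y of sleeve in the frame of kit_box3 between -0.02 and 0.02 m or y of sleeve in the frame of kit_box3 between 0.046 and 0.086 m) and angle between each of sleeve, long_plunger, die_base, sample_holder, shield_ring, short_plunger's own z axis and vertical below 0.1 rad and linear speed of each of sleeve, long_plunger, die_base, sample_holder, shield_ring below 0.02 m/s and angular speed of each of sleeve, long_plunger, die_base, sample_holder, shield_ring below 0.1 rad/s and contact force between the fingers and sleeve below 0.1 N and x of long_plunger in the frame of kit_box3 between -0.02 and 0.02 m and z of long_plunger in the frame of kit_box3 between 0.001 and 0.007 m and (y of long_plunger in the frame of kit_box3 between -0.086 and -0.046 m or y of long_plunger in the frame of kit_box3 between -0.02 and 0.02 m or y of long_plunger in the frame of kit_box3 between 0.046 and 0.086 m) and contact force between the fingers and long_plunger below 0.1 N and x of die_base in the frame of kit_box3 between -0.02 and 0.02 m and z of die_base in the frame of kit_box3 between 0.001 and 0.007 m and (y of die_base in the frame of kit_box3 between -0.086 and -0.046 m or y of die_base in the frame of kit_box3 between -0.02 and 0.02 m or y of die_base in the frame of kit_box3 between 0.046 and 0.086 m) and contact force between the fingers and die_base below 0.1 N and x of sample_holder in the frame of kit_box2 between -0.02 and 0.02 m and z of sample_holder in the frame of kit_box2 between 0.001 and 0.007 m and (y of sample_holder in the frame of kit_box2 between -0.053 and -0.013 m or y of sample_holder in the frame of kit_box2 between 0.013 and 0.053 m) and contact force between the fingers and sample_holder below 0.1 N and x of shield_ring in the frame of kit_box2 between -0.02 and 0.02 m and z of shield_ring in the frame of kit_box2 between 0.001 and 0.007 m and (y of shield_ring in the frame of kit_box2 between -0.053 and -0.013 m or y of shield_ring in the frame of kit_box2 between 0.013 and 0.053 m) and contact force between the fingers and shield_ring below 0.1 N and distance of short_plunger from where it was at the start of the episode below 0.02 m); the robot touches nothing.
It fails at once if a kit part is dropped (moves faster than 0.7 m/s, as after a fall of about 25 mm, with no finger on it) ((linear speed of sleeve above 0.7 m/s and contact force between the fingers and sleeve below 0.05 N) or (linear speed of long_plunger above 0.7 m/s and contact force between the fingers and long_plunger below 0.05 N) or (linear speed of die_base above 0.7 m/s and contact force between the fingers and die_base below 0.05 N) or (linear speed of sample_holder above 0.7 m/s and contact force between the fingers and sample_holder below 0.05 N) or (linear speed of shield_ring above 0.7 m/s and contact force between the fingers and shield_ring below 0.05 N)).
It fails at once if the short plunger is shifted by more than 20 mm or tipped (distance of short_plunger from where it was at the start of the episode above 0.02 m or angle between short_plunger's own z axis and vertical above 0.35 rad).
It also fails if it takes over 115 s, if anything falls off the work surface, if the arm or the gripper's body presses on something with over 40 N, if the wrist force passes 120 N, or if a joint passes its speed limit or range.

## Working session

There is one attempt and no reset: what is moved stays moved. The work goes in short steps, Python scripts to look and compute and a tool call to move; the robot and the scene stay as the last step left them, time stands still between calls to the robot, and variables do not carry over. Pictures are saved under pics/ and viewed, at most 14 in all, crops included, and the job is handed in when it is done.

Besides the shell and the picture viewer there is one more tool, called after "Call:" by a JSON object that holds its "method" and its "body", one argument or row to a line. apply_moves: Moves the arm, as the interface text tells. Its arguments: {"type":"object","properties":{"rows":{"type":"array"}},"required":["rows"]}

```bash
mkdir -p pics; ls
python3 - <<'E'
from workcell import *
import cv2,numpy as np
s=sense();print({k:np.round(v,3).tolist() for k,v in s.items()},tips_ahead)
for n in("top","scene"):
    p,d=capture(n);cv2.imwrite(f"pics/{n}0.png",cv2.resize(p,(800,600),interpolation=cv2.INTER_CUBIC));np.savez(f"{n}0.npz",p=p,d=d)
    m=camera_model(n);print(m,-np.array(m["R"]).T@m["t"])
E
```

```text
pics
{'time_s': 0.0, 'qpos': [-1.338, 0.629, 0.038, 1.518, -0.027, 0.996, -0.02], 'qd': [0.003, -0.001, 0.001, -0.001, 0.001, 0.0, -0.001], 'tau': [-0.001, -54.974, 1.144, -18.663, -0.052, 0.024, 0.0], 'tcp_pos': [191.164, 620.597, 212.598], 'eef_rot': [-3.14, 0.0, 2.843], 'wrist_force': [-0.934, -0.167, -0.944], 'wrist_torque': [-0.014, -0.006, -0.004], 'grasp_force': 0.0, 'width': 1.003} 8.0
{'fx': 368.9241787752178, 'fy': 368.9241787752178, 'cx': 258.31464513430967, 'cy': 194.12772465655218, 'R': array([[-0.02745963, -0.99887439, -0.03867714],
       [-0.98828607,  0.03293855, -0.14901575],
       [ 0.15012198,  0.03413216, -0.98807813]]), 't': array([ 25.84577386, 567.8083479 , 767.74625293])} [446.61120896 -19.09094248 844.20530489]
{'fx': 461.2522948559587, 'fy': 461.2522948559587, 'cx': 257.42098846428166, 'cy': 195.46189611753707, 'R': array([[-0.86511434,  0.50134555, -0.01515975],
       [ 0.40364317,  0.67794281, -0.6143824 ],
       [-0.29774044, -0.53763016, -0.78886275]]), 't': array([ 480.56686346, -191.83160059, 1129.79780457])} [829.56329734 496.53416577 780.68272068]
```

View pics/top0.png

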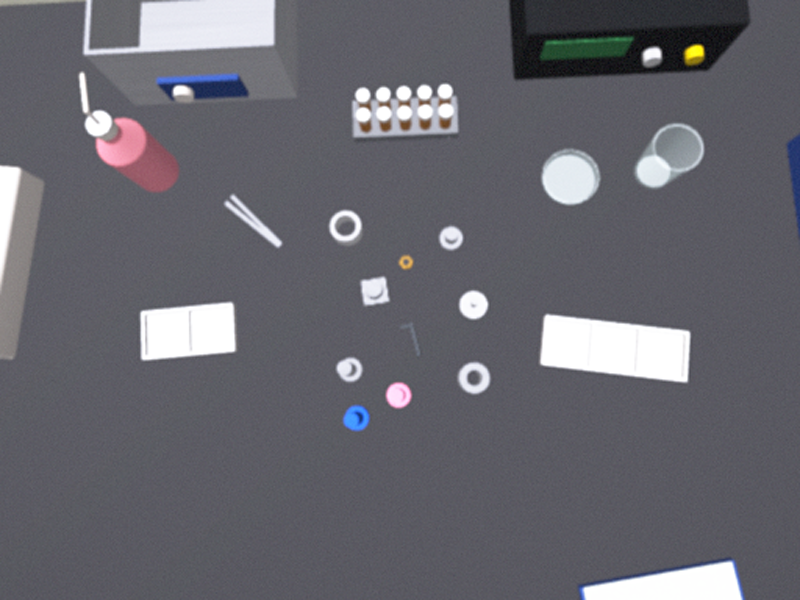

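View pics/scene0.png

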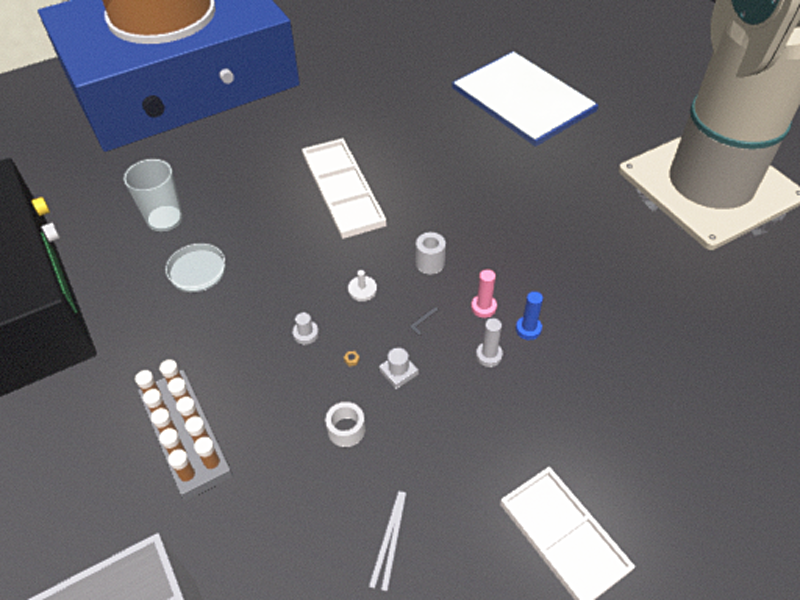

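The top view (800×600) shows the sleeve at (474,378), ring (346,227), die base (375,291), long plunger (349,369), sample holder (473,304) and short plunger (451,238). The look-alikes are pink at (398,395) and blue at (356,418). Box2 is at (188,331) and box3 at (615,348). The scene view agrees, and the arm is clear of the parts.

```bash
cat > h.py <<'E'
import numpy as np,cv2
from workcell import *
def cloud(n,d):
    m=camera_model(n);v,u=np.mgrid[:384,:512]
    c=np.stack([(u-m["cx"])/m["fx"]*d,(v-m["cy"])/m["fy"]*d,d],-1)
    return (c-np.array(m["t"]))@np.array(m["R"])
def near(n,d,u,v):  # 800x600 pixel -> world at bench z=0..
    return cloud(n,d)[int(v/1.5625),int(u/1.5625)]
E
python3 - <<'E'
from h import *
np.set_printoptions(precision=1,suppress=True)
z=np.load("top0.npz");P=cloud("top",z["d"]);S=cloud("scene",np.load("scene0.npz")["d"])
print("bench",np.median(P[200:230,200:320,2]),P[280:300,200:320,2].std())
O=dict(sleeve=(474,378,45),ring=(346,227,30),base=(375,291,38),longp=(349,369,70),holder=(473,304,8),short=(451,238,36),pink=(398,395,70),blue=(356,418,70))
for k,(u,v,h) in O.items():
    c=P[int(v/1.5625),int(u/1.5625)]
    for nm,C in(("top",P),("scene",S)):
        q=C.reshape(-1,3);q=q[(np.hypot(*(q-c)[:,:2].T)<45)&(q[:,2]>4)]
        t=q[abs(q[:,2]-h)<3.5]
        print(k,nm,len(q),"zmax",np.percentile(q[:,2],98) if len(q) else 0,len(t),"mid",(t[:,:2].min(0)+t[:,:2].max(0))/2 if len(t) else 0,"mean",t[:,:2].mean(0) if len(t) else 0,"ext",np.ptp(t[:,:2],axis=0) if len(t) else 0)
# boxes: bright mask
g=cv2.cvtColor(z["p"],cv2.COLOR_BGR2GRAY)
for k,(u,v) in dict(box2=(188,331),box3=(615,348)).items():
    u/=1.5625;v/=1.5625
    m=np.zeros_like(g);y0,y1,x0,x1=int(v)-35,int(v)+35,int(u)-60,int(u)+60
    m[y0:y1,x0:x1]=g[y0:y1,x0:x1]>140
    q=P[m>0];q=q[q[:,2]>1]
    r=cv2.minAreaRect(q[:,:2].astype(np.float32));print(k,r,np.percentile(q[:,2],[5,50,95]))
E
```

```text
bench -0.11838073398455973 34.47821685745603
sleeve top 251 zmax 47.69240916940636 209 mid [461.3 -85.3] mean [461.7 -85.2] ext [38.5 40.7]
sleeve scene 430 zmax 45.79956743547486 157 mid [462.7 -81.4] mean [463.2 -80.9] ext [41.6 42.4]
ring top 248 zmax 32.20081196206486 157 mid [687.7  92.6] mean [687.8  91.5] ext [44.6 44.1]
ring scene 467 zmax 31.49061264785868 221 mid [689.6  95.6] mean [689.7  95.5] ext [45.1 45.6]
base top 255 zmax 40.037121630466594 101 mid [592.4  52.3] mean [593.   52.1] ext [25.3 24.7]
base scene 370 zmax 38.90592709102189 117 mid [593.9  56.3] mean [594.3  55.7] ext [23.4 26. ]
longp top 182 zmax 72.14416435318411 69 mid [479.3  90.5] mean [479.1  90.3] ext [19. 17.]
longp scene 355 zmax 70.64554770826254 69 mid [480.8  93.8] mean [480.8  94.3] ext [20.2 19.6]
holder top 241 zmax 38.06869609838444 208 mid [568.2 -92.1] mean [567.8 -91.4] ext [37.5 36.8]
holder scene 225 zmax 37.4622613184725 170 mid [569.2 -88.8] mean [569.8 -86.2] ext [37.9 39. ]
short top 167 zmax 38.55451608589652 58 mid [668.9 -63. ] mean [668.8 -62.8] ext [17.4 18.2]
short scene 234 zmax 36.6930317154575 66 mid [670.3 -60. ] mean [670.3 -59.1] ext [18.4 20. ]
pink top 937 zmax 844.2053048898649 71 mid [441.1  21.1] mean [441.2  21. ] ext [16.6 18.9]
pink scene 323 zmax 70.67925953530069 62 mid [442.   25.3] mean [442.3  24.9] ext [18.8 21. ]
blue top 186 zmax 71.89265627310351 70 mid [410.9  81.7] mean [410.7  81.5] ext [18.4 19. ]
blue scene 347 zmax 70.41186284813571 67 mid [412.1  85.6] mean [411.8  85.8] ext [19.2 18.4]
box2 ((523.178466796875, 191.7101593017578), (438.46575927734375, 94.5852279663086), 82.21117401123047) [ 1.8  4.4 14.9]
box3 ((499.90576171875, -209.3976593017578), (103.83142852783203, 381.3750915527344), 0.41472741961479187) [ 1.8  4.6 14.9]
```

Run:
```python
from h import *
z=np.load("top0.npz");c=z["p"][135:280,75:455]
cv2.imwrite("pics/crop1.png",cv2.resize(c,(800,305),interpolation=cv2.INTER_CUBIC))
```

```text
(no output)
```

View pics/crop1.png

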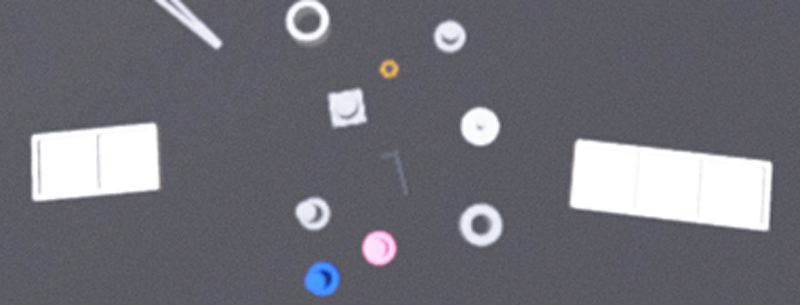

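Run:
```python
from h import *
np.set_printoptions(precision=1,suppress=True)
for n,bx in(("top",dict(box2=(120,212),box3=(394,223))),("scene",dict(box2=(566/1.5625,540/1.5625),box3=(343/1.5625,188/1.5625)))):
    z=np.load(n+"0.npz");P=cloud(n,z["d"]);g=cv2.cvtColor(z["p"],cv2.COLOR_BGR2GRAY)
    _,L,st,_=cv2.connectedComponentsWithStats((g>165).astype(np.uint8))
    for k,(u,v) in bx.items():
        l=np.bincount(L[int(v)-6:int(v)+6,int(u)-6:int(u)+6].ravel())[1:].argmax()+1
        m=cv2.dilate((L==l).astype(np.uint8),np.ones((3,3)))>0
        q=P[m];print(n,k,st[l],np.percentile(q[:,2],[5,50,95]))
        for lo,hi in((2,18),(10,17)):
            r=q[(q[:,2]>lo)&(q[:,2]<hi)]
            print(lo,len(r),cv2.minAreaRect(r[:,:2].astype(np.float32)))
    # pin
    q=P.reshape(-1,3);q=q[(np.hypot(q[:,0]-568.5,q[:,1]+90)<30)&(q[:,2]>15)];print("pin",len(q),q.mean(0) if len(q) else 0, q[q[:,2]>33].mean(0))
```

```text
top box2 [  90  193   61   38 1940] [-0.8  4.  14.6]
2 1696 ((544.6802368164062, 331.7249450683594), (77.72467041015625, 143.9542236328125), 2.838097095489502)
10 403 ((542.2750854492188, 329.279541015625), (70.2207260131836, 138.2726593017578), 3.536153554916382)
top box3 [ 346  201   96   44 3134] [-0.5  4.2 14.8]
2 2812 ((500.6614074707031, -291.77093505859375), (213.6741180419922, 78.92381286621094), 81.25780487060547)
10 623 ((498.73309326171875, -289.00958251953125), (203.07147216796875, 70.16065979003906), 81.48957824707031)
pin 24 [567.4 -90.8  33.8] [568.  -91.3  38. ]
scene box2 [ 321  299   86   85 3530] [-0.8  3.6 13.8]
2 3011 ((540.9357299804688, 329.87408447265625), (78.83194732666016, 140.44046020507812), 4.2146806716918945)
10 760 ((543.7732543945312, 331.4325866699219), (71.79046630859375, 136.74607849121094), 3.5887653827667236)
scene box3 [ 193   88   54   65 1816] [-1.3  3.8 14. ]
2 1538 ((494.52655029296875, -292.90606689453125), (223.01763916015625, 77.7296371459961), 81.13922119140625)
10 425 ((498.8650817871094, -285.1485595703125), (206.0680694580078, 71.33911895751953), 81.37734985351562)
pin 44 [570.  -86.4  29.3] [569.5 -87.3  36.6]
```

The crop confirms the layout. I worked out these positions (mm):

| Item | x, y |
|---|---|
| Ring | (688.7, 94) |
| Holder | (568.6, −90) |
| Long plunger | (480, 92) |
| Base | (593, 54) |
| Sleeve | (462, −83) |
| Box2 compartments | (541, 363), (545, 297.5) |
| Box3 compartments | (508.6, −222), (499, −287), (489, −352) |

The fingers will close roughly along x throughout.

Call:
{"method": "apply_moves", "body": {
  "rows": [
    [[0,0,-0.131],[2.5,-2.63,-0.3],9],
    [[0,0,-0.131],[2.5,-2.63,-0.3],8],
    [[0,0,-0.131],[2.5,-2.63,-0.3],7],
    [[0,0,-0.131],[2.5,-2.63,-0.3],6.5],
    [[0,0,-0.131],[2.5,-2.63,-0.3],6.5],
    [[0,0,-0.131],[2.5,-2.63,-0.3],6.5],
    [[0,0,-0.131],[2.5,-2.63,-0.3],6.5],
    [[0,0,-0.131],[2.5,-2.63,-0.3],6.5],
    [[0,0,-0.131],[2.5,-2.63,-0.3],6.5],
    [[0,0,-0.131],[2.5,-2.63,-0.3],6.5],
    [[0,0,0],[2.5,-2.63,-0.3],6.5],
    [[0,0,0],[2.5,-2.63,-0.3],6.5],
    [[0,0,0],[2.5,-2.63,-0.3],6.5],
    [[0,0,0],[2.5,-2.63,-0.3],6.5],
    [[0,0,0],[2.5,-2.63,-0.3],6.5],
    [[0,0,0],[2.5,-2.63,-0.3],6.5],
    [[0,0,0],[2.5,-2.63,-0.3],6.5],
    [[0,0,0],[2.5,-2.63,-0.3],6.5],
    [[0,0,0],[2.5,-2.63,-0.3],6.5],
    [[0,0,0],[2.3,-2.63,-0.3],6.5]
  ]
}}

```text
time_s: 2.1
tcp_pos: [690.0, 94.1, 152.8]
eef_rot: [-3.141, -0.0, 1.533]
wrist_force: [0.4, -0.7, 0.0]
width: 0.696
grasp_force: 0.0
```

Call:
{"method": "apply_moves", "body": {
  "rows": [
    [[0,0,0],[0,0,-2.5],6.5],
    [[0,0,0],[0,0,-3],6.5],
    [[0,0,0],[0,0,-3],6.5],
    [[0,0,0],[0,0,-2.5],6.5],
    [[0,0,0],[0,0,-1.5],6.5],
    [[0,0,0],[0,0,-0.6],6.5],
    [[0,0,0],[0,0,0],6.5],
    [[0,0,0],[0,0,0],3.5],
    [[0,0,0],[0,0,0],3.5],
    [[0,0,0],[0,0,0],3.5],
    [[0,0,0],[0,0,0],3.5],
    [[0,0,0],[0,0,0],3.5],
    [[0,0,0],[0,0,0],3.5]
  ]
}}

```text
time_s: 3.4
tcp_pos: [690.0, 95.3, 23.7]
eef_rot: [3.14, -0.0, 1.533]
wrist_force: [-1.7, 1.1, 5.9]
width: 0.474
grasp_force: 29.9
```

Call:
{"method": "apply_moves", "body": {
  "rows": [
    [[0,0,0],[0,0,1.5],3.5],
    [[0,0,0],[0,0,3],3.5],
    [[0,0,0],[0,0,3],3.5],
    [[0,0,0],[-0.85,1.35,2.5],3.5],
    [[0,0,0],[-2,3.5,0],3.5],
    [[0,0,0],[-2,3.5,0],3.5],
    [[0,0,0],[-2,3.5,0],3.5],
    [[0,0,0],[-2,3.5,0],3.5],
    [[0,0,0],[-2,3.5,0],3.5],
    [[0,0,0],[-2,3.5,0],3.5],
    [[0,0,0],[-1.5,3.5,-1],3.5],
    [[0,0,0],[-0.5,0.95,-2],3.5],
    [[0,0,0],[0,0,-2],3.5],
    [[0,0,0],[0,0,-2],3.5],
    [[0,0,0],[0,0,-1.5],3.5],
    [[0,0,0],[0,0,-0.5],3.5],
    [[0,0,0],[0,0,-0.25],3.5],
    [[0,0,0],[0,0,-0.25],3.5],
    [[0,0,0],[0,0,0],3.5]
  ]
}}

```text
time_s: 5.3
tcp_pos: [541.2, 363.3, 28.0]
eef_rot: [3.141, -0.001, 1.533]
wrist_force: [0.9, 0.3, -1.3]
width: 0.477
grasp_force: 29.9
```

Run:
```python
from h import *
p,d=capture("scene");cv2.imwrite("pics/s1.png",cv2.resize(p[200:384,250:495],(800,600),interpolation=cv2.INTER_CUBIC))
```

```text
(no output)
```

View pics/s1.png

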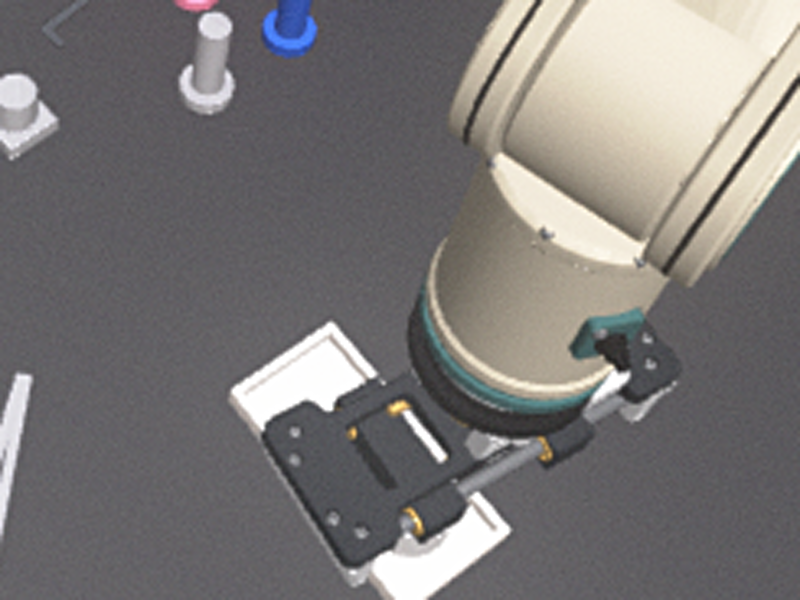

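Call:
{"method": "apply_moves", "body": {
  "rows": [
    [[0,0,0],[0,0,-0.1],3.5],
    [[0,0,0],[0,0,0],3.5],
    [[0,0,0],[0,0,0],6],
    [[0,0,0],[0,0,0],6],
    [[0,0,0],[0,0,0],6],
    [[0,0,0],[0,0,0.5],6],
    [[0,0,0],[0,0,2],6],
    [[0,0,0],[0,0,3.5],6],
    [[0,0,0],[0,0,3.5],5]
  ]
}}

```text
time_s: 6.25
tcp_pos: [540.4, 362.8, 122.2]
eef_rot: [-3.141, 0.001, 1.533]
wrist_force: [0.6, -1.1, -0.3]
width: 0.589
grasp_force: 0.0
```

Call:
{"method": "apply_moves", "body": {
  "rows": [
    [[0,0,0],[0.2,-2,0],4],
    [[0,0,0],[0.2,-3.5,0],4],
    [[0,0,0],[0.2,-3.5,0],4],
    [[0,0,0],[0.2,-3.5,0],4],
    [[0,0,0],[0.2,-3.5,0],4],
    [[0,0,0],[0.2,-3.5,0],4],
    [[0,0,0],[0.2,-3.5,0],4],
    [[0,0,0],[0.2,-3.5,0],4],
    [[0,0,0],[0.2,-3.5,0],4],
    [[0,0,0],[0.2,-3.5,0],4],
    [[0,0,0],[0.2,-3.5,0],4],
    [[0,0,0],[0.2,-3.5,0],4],
    [[0,0,0],[0.2,-3.5,0],4],
    [[0,0,0],[0.2,-1.3,0],4],
    [[0,0,0],[0,0,0],4],
    [[0,0,0],[0,0,0],4]
  ]
}}

```text
time_s: 7.85
tcp_pos: [568.5, -88.1, 121.1]
eef_rot: [-3.141, -0.002, 1.534]
wrist_force: [0.5, 0.5, -0.6]
width: 0.425
grasp_force: 0.0
```

Run:
```python
from h import *
p,d=capture("scene");P=cloud("scene",d)
q=P.reshape(-1,3);q=q[(np.hypot(q[:,0]-541,q[:,1]-363)<30)&(q[:,2]>25)&(q[:,2]<45)]
print(len(q),q.mean(0),q.min(0),q.max(0))
q=P.reshape(-1,3);q=q[(np.hypot(q[:,0]-480.5,q[:,1]-93)<30)&(q[:,2]>64)];print(len(q),q.mean(0))
cv2.imwrite("pics/s2.png",cv2.resize(p,(800,600)))
```

```text
394 [542.84485647 363.49810835  31.98296962] [519.59012335 340.91631726  25.15949759] [564.48683704 385.41057286  36.51431584]
79 [481.0994183   94.58818052  68.68708024]
```

View pics/s2.png

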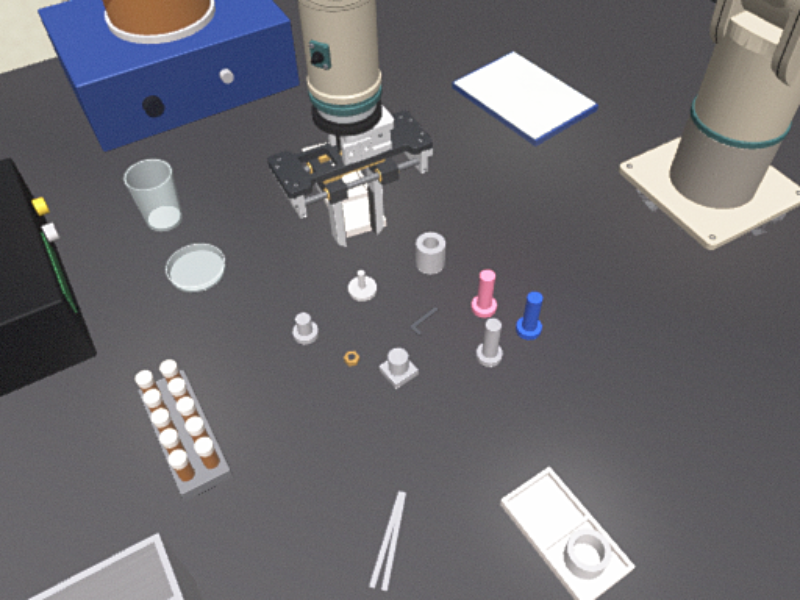

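The scene image shows the ring flat in the outer compartment of box2 at (588,554). The gripper is above the holder, whose pin is at (361,280).

Call:
{"method": "apply_moves", "body": {
  "rows": [
    [[0,0,0],[0,0,-2.5],4],
    [[0,0,0],[0,0,-3],4],
    [[0,0,0],[0,0,-2.5],4],
    [[0,0,0],[0,0,-1.5],4],
    [[0,0,0],[0,0,-0.45],4],
    [[0,0,0],[0,0,0],4],
    [[0,0,0],[0,0,0],0.5],
    [[0,0,0],[0,0,0],0.5],
    [[0,0,0],[0,0,0],0.5],
    [[0,0,0],[0,0,0],0.5],
    [[0,0,0],[0,0,0],0.5],
    [[0,0,0],[0,0,0],0.5]
  ]
}}

```text
time_s: 9.1
tcp_pos: [569.2, -89.8, 22.5]
eef_rot: [3.141, -0.0, 1.533]
wrist_force: [-0.6, 0.2, 4.6]
width: 0.093
grasp_force: 30.0
```

Call:
{"method": "apply_moves", "body": {
  "rows": [
    [[0,0,0],[0,0,1.5],0.5],
    [[0,0,0],[0,0,3],0.5],
    [[0,0,0],[0,0,3],0.5],
    [[0,0,0],[-0.38,1.73,2],0.5],
    [[0,0,0],[-0.2,3.5,0],0.5],
    [[0,0,0],[-0.2,3.5,0],0.5],
    [[0,0,0],[-0.2,3.5,0],0.5],
    [[0,0,0],[-0.2,3.5,0],0.5],
    [[0,0,0],[-0.2,3.5,0],0.5],
    [[0,0,0],[-0.2,3.5,0],0.5],
    [[0,0,0],[-0.2,3.5,0],0.5],
    [[0,0,0],[-0.2,3.5,0],0.5],
    [[0,0,0],[-0.2,3.5,0],0.5],
    [[0,0,0],[-0.2,3.5,0],0.5],
    [[0,0,0],[0,2,-1],0.5],
    [[0,0,0],[0,0,-2],0.5],
    [[0,0,0],[0,0,-2.5],0.5],
    [[0,0,0],[0,0,-2],0.5],
    [[0,0,0],[0,0,-1],0.5],
    [[0,0,0],[0,0,0],0.5]
  ]
}}

```text
time_s: 11.1
tcp_pos: [544.1, 296.2, 30.5]
eef_rot: [-3.139, 0.002, 1.532]
wrist_force: [0.3, 0.2, -0.6]
width: 0.094
grasp_force: 30.0
```

Call:
{"method": "apply_moves", "body": {
  "rows": [
    [[0,0,0],[0,0,-0.3],0.5],
    [[0,0,0],[0,0,-0.2],0.5],
    [[0,0,0],[0,0,0],0.5]
  ]
}}

```text
time_s: 11.4
tcp_pos: [545.4, 297.7, 27.6]
eef_rot: [3.141, -0.001, 1.533]
wrist_force: [-0.7, 0.7, -0.8]
width: 0.096
grasp_force: 30.0
```

Call:
{"method": "apply_moves", "body": {
  "rows": [
    [[0,0,0],[0,0,-0.05],0.5],
    [[0,0,0],[0,0,0],0.5],
    [[0,0,0],[0,0,0],4],
    [[0,0,0],[0,0,0],4],
    [[0,0,0],[0,0,0],4],
    [[0,0,0],[0,0,0.5],4],
    [[0,0,0],[0,0,2],4],
    [[0,0,0],[0,0,3.5],4],
    [[0,0,0],[0,0,3.5],5],
    [[0,0,0],[-1,-3,0],5],
    [[0,0,0],[-1,-3.5,0],5],
    [[0,0,0],[-1,-3.5,0],5],
    [[0,0,0],[-1,-3.5,0],5],
    [[0,0,0],[-1,-3.5,0],5],
    [[0,0,0],[-1,-3,0],5],
    [[0,0,0],[-0.45,-0.48,0],5],
    [[0,0,0],[0,0,0],5],
    [[0,0,0],[0,0,0],5]
  ]
}}

```text
time_s: 13.2
tcp_pos: [481.2, 94.2, 121.7]
eef_rot: [3.141, -0.001, 1.534]
wrist_force: [0.2, 0.6, -0.2]
width: 0.532
grasp_force: 0.0
```

Run:
```python
from h import *
p,d=capture("scene");P=cloud("scene",d)
def m(x,y,r,lo,hi):
    q=P.reshape(-1,3);q=q[(np.hypot(q[:,0]-x,q[:,1]-y)<r)&(q[:,2]>lo)&(q[:,2]<hi)];print(len(q),np.round(q.mean(0),1),np.round(q[:,2].max(),1))
m(545,297,25,35,50);m(545,297,28,9,16)
cv2.imwrite("pics/s3.png",cv2.resize(p[150:384,200:512],(800,600)))
```

```text
34 [545.9 299.2  40.1] 43.1
311 [547.4 300.2  11.2] 15.2
```

View pics/s3.png

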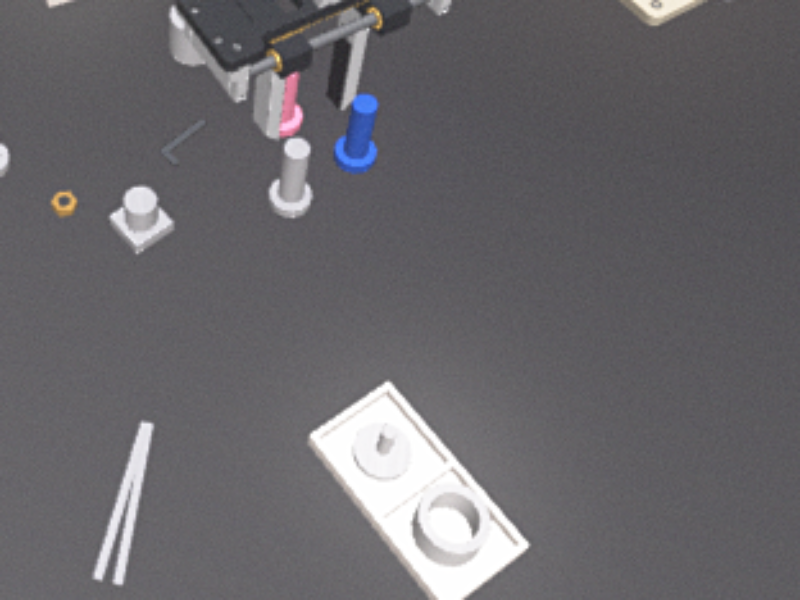

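Both coater parts are standing in box2: holder at (383,450), ring at (450,523). The gripper is above the long plunger (290,180), and the blue and pink look-alikes are clear.

Call:
{"method": "apply_moves", "body": {
  "rows": [
    [[0,0,0],[0,0,-2.5],5],
    [[0,0,0],[0,0,-3],5],
    [[0,0,0],[0,0,-2.5],5],
    [[0,0,0],[0,0,-1.3],5],
    [[0,0,0],[0,0,-0.35],5],
    [[0,0,0],[0,0,0],5],
    [[0,0,0],[0,0,0],1],
    [[0,0,0],[0,0,0],1],
    [[0,0,0],[0,0,0],1],
    [[0,0,0],[0,0,0],1],
    [[0,0,0],[0,0,0],1],
    [[0,0,0],[0,0,0],1]
  ]
}}

```text
time_s: 14.45
tcp_pos: [480.5, 92.9, 25.4]
eef_rot: [3.142, -0.0, 1.533]
wrist_force: [-1.0, 0.4, 6.1]
width: 0.208
grasp_force: 30.0
```

Call:
{"method": "apply_moves", "body": {
  "rows": [
    [[0,0,0],[0,0,1.5],1],
    [[0,0,0],[0,0,3.5],1],
    [[0,0,0],[0,0,3.5],1],
    [[0,0,0],[0,0,3],1],
    [[0,0,0],[0.07,-2,0],1],
    [[0,0,0],[0.07,-3.5,0],1],
    [[0,0,0],[0.07,-3.5,0],1],
    [[0,0,0],[0.07,-3.5,0],1],
    [[0,0,0],[0.07,-3.5,0],1],
    [[0,0,0],[0.07,-3.5,0],1],
    [[0,0,0],[0.07,-3.5,0],1],
    [[0,0,0],[0.07,-3.5,0],1],
    [[0,0,0],[0.07,-3.5,0],1],
    [[0,0,0],[0.07,-3.5,0],1],
    [[0,0,0],[0.07,-3.5,0],1],
    [[0,0,0],[0.07,-3.5,0],1],
    [[0,0,0],[0.07,-3.5,0],1],
    [[0,0,0],[0,-0.5,0],1],
    [[0,0,0],[0,0,0],1]
  ]
}}

```text
time_s: 16.35
tcp_pos: [488.6, -353.4, 139.3]
eef_rot: [-3.14, -0.0, 1.53]
wrist_force: [0.2, 0.6, -2.0]
width: 0.203
grasp_force: 30.0
```

Call:
{"method": "apply_moves", "body": {
  "rows": [
    [[0,0,0],[0,0,-2.5],1],
    [[0,0,0],[0,0,-3],1],
    [[0,0,0],[0,0,-3],1],
    [[0,0,0],[0,0,-1.5],1],
    [[0,0,0],[0,0,-0.7],1],
    [[0,0,0],[0,0,-0.3],1],
    [[0,0,0],[0,0,0],1],
    [[0,0,0],[0,0,0],1]
  ]
}}

```text
time_s: 17.15
tcp_pos: [490.4, -352.8, 31.1]
eef_rot: [3.14, 0.001, 1.533]
wrist_force: [0.2, 0.0, -2.1]
width: 0.21
grasp_force: 30.0
```

Call:
{"method": "apply_moves", "body": {
  "rows": [
    [[0,0,0],[0,0,-0.07],1],
    [[0,0,0],[0,0,0],1],
    [[0,0,0],[0,0,0],5],
    [[0,0,0],[0,0,0],5],
    [[0,0,0],[0,0,0],5],
    [[0,0,0],[0,0,0.5],5],
    [[0,0,0],[0,0,2],5],
    [[0,0,0],[0,0,3.5],5],
    [[0,0,0],[0,0,3.5],5],
    [[0,0,0],[0,0,1.5],5],
    [[0,0,0],[0,0,0],5]
  ]
}}

```text
time_s: 18.25
tcp_pos: [491.1, -353.5, 142.2]
eef_rot: [3.137, 0.003, 1.533]
wrist_force: [-0.1, -0.5, -0.2]
width: 0.527
grasp_force: 0.0
```

Call:
{"method": "apply_moves", "body": {
  "rows": [
    [[0,0,0],[0.5,2,0],5],
    [[0,0,0],[0.9,3.5,0],5],
    [[0,0,0],[0.9,3.5,0],5],
    [[0,0,0],[0.9,3.5,0],5],
    [[0,0,0],[0.9,3.5,0],5],
    [[0,0,0],[0.9,3.5,0],5],
    [[0,0,0],[0.9,3.5,0],5],
    [[0,0,0],[0.9,3.5,0],5],
    [[0,0,0],[0.9,3.5,0],5],
    [[0,0,0],[0.9,3.5,0],5],
    [[0,0,0],[0.9,3.5,0],5],
    [[0,0,0],[0.89,3.5,0],5],
    [[0,0,0],[0,0.18,0],5],
    [[0,0,0],[0,0,0],5],
    [[0,0,0],[0,0,0],5]
  ]
}}

```text
time_s: 19.75
tcp_pos: [592.8, 52.7, 138.7]
eef_rot: [-3.14, 0.001, 1.531]
wrist_force: [0.3, -0.2, 0.5]
width: 0.531
grasp_force: 0.0
```

Run:
```python
from h import *
p,d=capture("scene");P=cloud("scene",d)
cv2.imwrite("pics/s4.png",cv2.resize(p[60:294,120:432],(800,600)))
p,d=capture("top");np.save("d1.npy",d);P=cloud("top",d)
def m(x,y,r,lo,hi):
    q=P.reshape(-1,3);q=q[(np.hypot(q[:,0]-x,q[:,1]-y)<r)&(q[:,2]>lo)&(q[:,2]<hi)];print(len(q),np.round(q.mean(0),1) if len(q) else 0)
m(489,-352,25,68,82)
```

```text
81 [ 489.5 -353.6   73.9]
```

View pics/s4.png

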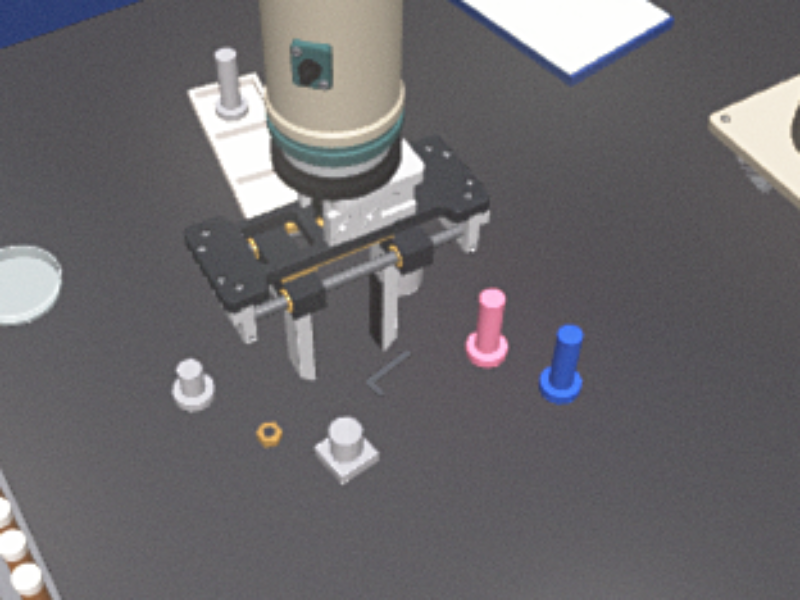

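The plunger stands in the far compartment of box3 at (230,90). Next is the die base at (346,445).

Call:
{"method": "apply_moves", "body": {
  "rows": [
    [[0,0,0],[0,0,-2.5],5],
    [[0,0,0],[0,0,-3.5],5],
    [[0,0,0],[0,0,-3.5],5],
    [[0,0,0],[0,0,-1.7],5],
    [[0,0,0],[0,0,-0.48],5],
    [[0,0,0],[0,0,0],5],
    [[0,0,0],[0,0,0],1.5],
    [[0,0,0],[0,0,0],1.5],
    [[0,0,0],[0,0,0],1.5],
    [[0,0,0],[0,0,0],1.5],
    [[0,0,0],[0,0,0],1.5],
    [[0,0,0],[0,0,0],1.5]
  ]
}}

```text
time_s: 21.05
tcp_pos: [593.9, 54.6, 23.4]
eef_rot: [3.141, -0.0, 1.533]
wrist_force: [-1.6, 0.0, 6.6]
width: 0.27
grasp_force: 30.0
```

Call:
{"method": "apply_moves", "body": {
  "rows": [
    [[0,0,0],[0,0,1.5],1.5],
    [[0,0,0],[0,0,3],1.5],
    [[0,0,0],[0,0,3],1.5],
    [[0,0,0],[0,0,2],1.5],
    [[0,0,0],[-0.47,-2,0],1.5],
    [[0,0,0],[-1,-3.5,0],1.5],
    [[0,0,0],[-1,-3.5,0],1.5],
    [[0,0,0],[-1,-3.5,0],1.5],
    [[0,0,0],[-1,-3.5,0],1.5],
    [[0,0,0],[-1,-3.5,0],1.5],
    [[0,0,0],[-1,-3.5,0],1.5],
    [[0,0,0],[-1,-3.5,0],1.5],
    [[0,0,0],[-1,-3.5,0],1.5],
    [[0,0,0],[-1,-3.5,0],1.5],
    [[0,0,0],[0,-0.66,0],1.5],
    [[0,0,0],[0,0,0],1.5]
  ]
}}

```text
time_s: 22.65
tcp_pos: [498.2, -288.8, 118.0]
eef_rot: [3.141, 0.001, 1.529]
wrist_force: [0.6, 0.0, -2.4]
width: 0.269
grasp_force: 30.0
```

Call:
{"method": "apply_moves", "body": {
  "rows": [
    [[0,0,0],[0,0,-2],1.5],
    [[0,0,0],[0,0,-3],1.5],
    [[0,0,0],[0,0,-2],1.5],
    [[0,0,0],[0,0,-1.2],1.5],
    [[0,0,0],[0,0,-0.5],1.5],
    [[0,0,0],[0,0,-0.3],1.5],
    [[0,0,0],[0,0,0],1.5],
    [[0,0,0],[0,0,0],1.5]
  ]
}}

```text
time_s: 23.45
tcp_pos: [499.4, -287.3, 28.3]
eef_rot: [3.14, 0.001, 1.533]
wrist_force: [0.1, 0.4, -2.0]
width: 0.27
grasp_force: 30.0
```

Call:
{"method": "apply_moves", "body": {
  "rows": [
    [[0,0,0],[0,0,-0.07],1.5],
    [[0,0,0],[0,0,0],1.5],
    [[0,0,0],[0,0,0],5],
    [[0,0,0],[0,0,0],5],
    [[0,0,0],[0,0,0],5],
    [[0,0,0],[0,0,0.5],5],
    [[0,0,0],[0,0,2],5],
    [[0,0,0],[0,0,3.5],5],
    [[0,0,0],[0,0,3.5],6.2],
    [[0,0,0],[-0.35,2,0],6.2],
    [[0,0,0],[-0.6,3.5,0],6.2],
    [[0,0,0],[-0.6,3.5,0],6.2],
    [[0,0,0],[-0.6,3.5,0],6.2],
    [[0,0,0],[-0.6,3.5,0],6.2],
    [[0,0,0],[-0.6,3.5,0],6.2],
    [[0,0,0],[-0.3,0.9,0],6.2],
    [[0,0,0],[0,0,0],6.2],
    [[0,0,0],[0,0,0],6.2]
  ]
}}

```text
time_s: 25.25
tcp_pos: [462.9, -84.5, 122.1]
eef_rot: [3.14, 0.001, 1.532]
wrist_force: [-0.3, 0.1, 0.7]
width: 0.658
grasp_force: 0.0
```

Run:
```python
from h import *
p,d=capture("top");P=cloud("top",d)
def m(x,y,r,lo,hi):
    q=P.reshape(-1,3);q=q[(np.hypot(q[:,0]-x,q[:,1]-y)<r)&(q[:,2]>lo)&(q[:,2]<hi)];print(len(q),np.round(q.mean(0),1) if len(q) else 0)
m(499,-287,25,36,50);m(499,-287,27,11,22)
```

```text
0 0
0 0
```

Call:
{"method": "apply_moves", "body": {
  "rows": [
    [[0,0,0],[0,0,-2.5],6.2],
    [[0,0,0],[0,0,-3],6.2],
    [[0,0,0],[0,0,-2.5],6.2],
    [[0,0,0],[0,0,-1.5],6.2],
    [[0,0,0],[0,0,-0.38],6.2],
    [[0,0,0],[0,0,0],6.2],
    [[0,0,0],[0,0,0],3],
    [[0,0,0],[0,0,0],3],
    [[0,0,0],[0,0,0],3],
    [[0,0,0],[0,0,0],3],
    [[0,0,0],[0,0,0],3],
    [[0,0,0],[0,0,0],3]
  ]
}}

```text
time_s: 26.5
tcp_pos: [462.5, -83.1, 23.7]
eef_rot: [3.141, 0.0, 1.533]
wrist_force: [-1.7, -1.3, 5.3]
width: 0.438
grasp_force: 30.0
```

Call:
{"method": "apply_moves", "body": {
  "rows": [
    [[0,0,0],[0,0,1.5],3],
    [[0,0,0],[0,0,3],3],
    [[0,0,0],[0,0,3],3],
    [[0,0,0],[0,0,2],3],
    [[0,0,0],[0.6,-2,0],3],
    [[0,0,0],[1,-3,0],3],
    [[0,0,0],[1,-3,0],3],
    [[0,0,0],[1,-3,0],3],
    [[0,0,0],[0.7,-2,0],3],
    [[0,0,0],[0.33,-0.87,0],3],
    [[0,0,0],[0,0,0],3],
    [[0,0,0],[0,0,-2],3],
    [[0,0,0],[0,0,-3],3],
    [[0,0,0],[0,0,-2],3],
    [[0,0,0],[0,0,-1.2],3],
    [[0,0,0],[0,0,-0.5],3],
    [[0,0,0],[0,0,-0.3],3],
    [[0,0,0],[0,0,0],3],
    [[0,0,0],[0,0,0],3]
  ]
}}

```text
time_s: 28.4
tcp_pos: [509.2, -222.0, 28.8]
eef_rot: [3.14, 0.0, 1.533]
wrist_force: [0.4, -0.1, -3.9]
width: 0.44
grasp_force: 30.0
```

Call:
{"method": "apply_moves", "body": {
  "rows": [
    [[0,0,0],[0,0,-0.07],3],
    [[0,0,0],[0,0,0],3],
    [[0,0,0],[0,0,0],6],
    [[0,0,0],[0,0,0],6],
    [[0,0,0],[0,0,0],6],
    [[0,0,0],[0,0,0.5],6],
    [[0,0,0],[0,0,2],6],
    [[0,0,0],[0,0,3.5],6],
    [[0,0,0],[0,0,3.5],6],
    [[0,0,0],[0,0,3.5],6],
    [[0,0,0],[-0.5,3.5,2],6],
    [[0,0,0],[-0.5,3.5,0],6],
    [[0,0,0],[-0.5,3.5,0],6],
    [[0,0,0],[-0.5,3.5,0],6],
    [[0,0,0],[-0.5,3.5,0],6],
    [[0,0,0],[0,3.5,0],6],
    [[0,0,0],[0,3.5,0],6],
    [[0,0,0],[0,3.5,0],6],
    [[0,0,0],[0,3,0],6],
    [[0,0,0],[0,0,0],6]
  ]
}}

```text
time_s: 30.4
tcp_pos: [483.3, 93.2, 177.4]
eef_rot: [-3.142, -0.002, 1.54]
wrist_force: [-0.5, 0.8, -0.5]
width: 0.638
grasp_force: 0.0
```

Run:
```python
from h import *
p,d=capture("scene")
cv2.imwrite("pics/s5.png",cv2.resize(p,(800,600)))
t,e=capture("top")
for n,D in(("scene",d),("top",e)):
    Q=cloud(n,D).reshape(-1,3)
    for k,x,y,lo,hi in(("sleeve",508.6,-222,45,54),("base",499,-287,38,47),("baseplate",499,-287,13,20),("long",489,-352,70,79),("ring",541,363,30,38),("holder",545,297.5,9,16),("short",670,-61,32,41)):
        q=Q[(np.hypot(Q[:,0]-x,Q[:,1]-y)<28)&(Q[:,2]>lo)&(Q[:,2]<hi)]
        print(n,k,len(q),np.round(q.mean(0),1) if len(q) else 0)
```

```text
scene sleeve 143 [ 509.8 -219.5   47.6]
scene base 66 [ 499.7 -285.3   41. ]
scene baseplate 63 [ 504.7 -281.    15.8]
scene long 40 [ 491.  -349.9   72.9]
scene ring 326 [542.2 363.5  32.9]
scene holder 316 [547.5 300.2  11.3]
scene short 68 [670.4 -58.6  34.9]
top sleeve 220 [ 508.2 -223.5   48.6]
top base 114 [ 499.  -289.3   41.9]
top baseplate 132 [ 498.6 -284.2   16. ]
top long 76 [ 489.8 -354.1   73.8]
top ring 0 0
top holder 0 0
top short 58 [668.8 -62.7  35.9]
```

View pics/s5.png

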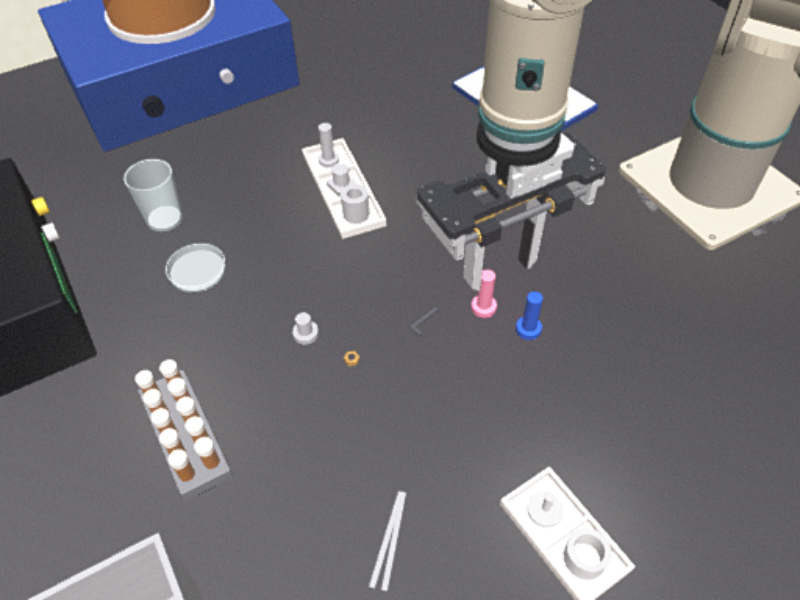

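All five parts stand in their compartments: plunger (326,143), base (341,178), sleeve (355,203), holder (546,510) and ring (588,553). The short plunger (305,328) has not moved, and the arm is clear of everything. Handing in.

```bash
python3 -c "
from workcell import *
print(sign_off())"
```

```text
the job is handed in; nothing more can be done
None
```

Both kits are made up and the job is handed in: the last images show all five parts upright in the right boxes and the short plunger where it started, after about 30 s of the 115 s; no verdict came back on hand-in.

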